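# Clip the red hold tag to the blue instrument's D-ring

### The job

On the repair bench, mark the dark blue instrument as on hold: pick up the snap hook with the red tag and push its sprung gate against the near upright bar of the D-ring on top of the dark blue instrument until the bar is inside the hook and the gate has snapped shut behind it. Leave the hook clipped on, lying flat on the instrument's lid, let go of it, and do not disturb the yellow-tagged hook, the multimeter or the paste tin.

Things in the scene. Friction and masses are not known exactly. Their poses are not given: they have to be found in the camera images.
- red_clip_grip (a point): Centre of the red tag of the loose snap hook to use (130 g). The tag is an upright slab 44 mm long (x), 18 wide (y), 50 high; its underside, level with the hook's, is 25 mm below this point. Pinch it across the 18 mm. x points from the tag to the hook's mouth, z up. Ahead of it lies the flat steel hook, 12 mm high, 58 wide: back bar x = 36 to 46 mm, side legs on to x = 103 mm, inside width 38 mm.
- red_clip_mouth (a point): Middle of the mouth of that hook, 98 mm ahead of (+x) and 19 mm below the tag's centre, same axes. The brass gate across it is 7 mm thick and 40 mm long, hinged at the +y leg (y = 22 mm), and swings only inwards. An 8 mm bar clears the gate once its centre is about 40 mm inside this point (room: 48 mm); the gate then shuts. Enter within 10 mm of the middle; slightly to -y is easiest.
- red_clip_gate (a joint): Gate of the red-tagged hook, rad: 0 shut, growing as it is pushed inwards, at most 1.5. A spring shuts it; pushing a bar in at mid-mouth takes about 3 to 8 N.
- blue_unit_ring (a point): Near upright bar of the steel D-ring on the dark blue instrument (the one to tag): on the bar's centre line, 22.5 mm above the flat lid, which is 60 mm above the bench. Bar 8 mm thick; ring 49 mm high. x points to the ring's other upright bar, 70 mm on; z up. The lid runs 102 mm to -x, 92 to +x, 67 to each side. Push the flat hook over this bar towards +x, just above the lid. Does not move.
- beige_unit_ring (a point): The same point on the beige instrument, which is the same in size and shape and is not to be tagged; it does not move.
- yellow_clip_grip (a point): Centre of the yellow tag of a second snap hook, the same in size and shape (axes likewise); leave it alone.
- meter: Red multimeter lying on the bench, 180 x 85 x 47 mm, origin at the centre of its underside, x along its length; leave it alone.
- paste_tin: Paste tin with a green lid, 60 mm across, 60 mm high, origin at the centre of its underside; leave it alone.
Mind the look-alikes: they are no part of the job. What is shaped like the part that bears red_clip_grip but green is not meant.

How it is judged:
On the way:
1. the red hook's gate is pushed open at the blue instrument's ring (value of joint red_clip_gate above 0.4 rad and x of blue_unit_ring in the frame of red_clip_grip between 0.045 and 0.115 m and y of blue_unit_ring in the frame of red_clip_grip between -0.02 and 0.02 m), for 0.05 s.
At the end, for the whole second after the job is handed in: The near bar of the blue unit's D-ring is inside the red-tagged hook (bar centre 44 to 94 mm ahead of the tag's centre, within 19 mm of the hook's middle line), the gate is shut behind it (below 0.1 rad) and the hook lies flat on the lid (within 14 mm in height and 10 degrees) (value of joint red_clip_gate below 0.1 rad and x of blue_unit_ring in the frame of red_clip_grip between 0.044 and 0.094 m and y of blue_unit_ring in the frame of red_clip_grip between -0.019 and 0.019 m and z of blue_unit_ring in the frame of red_clip_grip between -0.014 and 0.014 m and angle between red_clip_grip's own z axis and vertical below 0.17 rad); the robot touches nothing.
It fails at once if the yellow-tagged hook is moved by more than 20 mm (distance of yellow_clip_grip from where it was at the start of the episode above 0.02 m).
It fails at once if the multimeter is moved by more than 20 mm (distance of meter from where it was at the start of the episode above 0.02 m).
It fails at once if the paste tin is moved by more than 20 mm (distance of paste_tin from where it was at the start of the episode above 0.02 m).
It also fails if it takes over 43 s, if anything falls off the work surface, if the arm or the gripper's body presses on something with over 40 N, if the wrist force passes 120 N, or if a joint passes its speed limit or range.

### The arm

A 6-joint arm with a two-finger parallel gripper is mounted at the origin on the work surface. World frame = base frame: x ahead of the robot, y to its left, z up, the work surface at z = 0. Lengths are in m, angles in rad, forces in N, time in s.
With the tool pointing down it reaches from about 0.325 to 0.775 m from the base axis. Payload 5.5 kg.
Tool frame: the origin (TCP) lies midway between the tips of the shut fingers; the grasp point (between the pads) lies 19 mm behind it; z points along the fingers, y is the line along which they close (so a half turn about z gives the same grasp; the last joint's range is limited). The gripper opens to 85 mm and grips with 20 to 120 N. Pads are 22 mm wide; open, the fingers measure 114 mm over their backs; the gripper's body (76 mm by 85 mm) begins 54 mm behind the grasp point. The pads swing forward as they close: fully open they stand 13 mm farther back than shut.
Start: joints at [-1.172, 0.091, 1.231, -0, 1.82, -0.057], TCP at [0.264, -0.539, 0.231] pointing down, gripper open.
Joint ranges: [-2.87, 2.87], [-0.86, 2.18], [0.17, 2.46], [-1.51, 4.65], [0.06, 2.69], [-2.65, 2.65]. Speed limits (rad/s): [2.57, 2.57, 3.01, 3.14, 3.14, 3.14].

### API

Orientations are given as a 3x3 rotation matrix whose columns are the frame's x, y, z axes.
In Python, from plant import ctrl, snapshot, look_for, outline_of, telemetry gives the robot as it stands. Calls block until the motion is done:
- ctrl.movep(position, orientation): joint-space move of the TCP to a pose.
- ctrl.move_l(position, max_speed=0.15, ori=None, threshold=None): straight line of the TCP; ori=None keeps the orientation; max_speed is the mean speed in m/s. With threshold (N) it stops when the force on the tool has changed by that much, and returns True; else False.
- ctrl.goto_joints(angles): joint-space move.
- ctrl.let_go() and ctrl.grab(f_grip=None): open the fingers fully, or close them until they stop; f_grip is the grip in N (None keeps the last).
- ctrl.dwell(seconds).
- ctrl.ik(position, orientation): joint angles nearest the present ones, or None.
- snapshot(name): name is "scene" or "top" or "wrist"; returns a dict with "pixels" (400x640x3 uint8, blue, green, red), "fx", "fy", "cx", "cy" (pixels), "k1" (the pictures are not rectified: a ray, as slopes to the right and down, at radius r is drawn at 1 + k1 r^2 times it, then the intrinsics apply), "cam_to_world" (4x4, takes a point from camera to world coordinates). Camera axes: x right, y down, z forward; pixel columns grow to the right and rows downward; lengths in m; the calibration is good to about 2 mm. A picture is of the moment at which its call begins. There is no depth.
A pose or a line that the arm cannot do raises ctrl.MotionError and nothing moves.
- ctrl.job_done(): hands the job in; it is judged then, once.
Trained networks look in a picture, given as the dict that the camera call returned (one of the last four; its "shot" number tells which), for a name from the list of things; names that differ only in an ending like _2 or _b are one class to them, and where a whole thing is asked for, a point or a joint stands for the part that bears it (a point fixed in the world has none). Each returns a list of dicts, best first, with "confidence" (0 to 1); they miss things now and then, are a little off and sometimes report something else, mostly with a low value. They report only what shows in the picture. A call takes as long as a camera call. They do not tell look-alikes from the thing itself.
- look_for(picture, name): "uv" ([column, row] in pixels, amid what is visible of it).
- outline_of(picture, name): "mask" (400x640 bool, what is visible of it) and "uv" ([column, row] in pixels, amid what is visible of it).
Readings, each from a call of its own:
- telemetry.get_clock(): time.
- telemetry.get_joint_pos(): joint angles.
- telemetry.get_joint_vel(): joint speeds.
- telemetry.get_tau(): joint torques, N m.
- telemetry.get_tcp_pos(): TCP position.
- telemetry.get_tool_rot(): TCP orientation.
- telemetry.get_ft_force(): force on the tool from outside, world axes, zero at the start.
- telemetry.get_wrist_torque(): the same for the moment, N m.
- telemetry.get_grip_width(): opening from 0.0 (shut) to 1.0 (fully open).
- telemetry.get_grip_force(): force on a finger pad.
Only numpy, scipy, OpenCV 4.12 (cv2) and the standard library are available. Lean on these libraries where they do the work, as an engineer would, in place of code of your own. Each camera call takes 0.05 s, during which the arm holds its last target. There are 200 camera calls.

## Working session

There is one attempt and no reset: what is moved stays moved. The work goes in short steps, each a Python script; the robot and the scene stay as the last script left them, time stands still between calls to the robot, and variables do not carry over. Pictures are saved under pics/ and viewed, at most 10 in all, crops included, and the job is handed in when it is done.

```bash
mkdir -p pics; ls
cat > h.py <<'E'
import numpy as np, cv2
from plant import ctrl, snapshot, look_for, outline_of, telemetry
def ray(s,uv):
    K=np.array([[s["fx"],0,s["cx"]],[0,s["fy"],s["cy"]],[0,0,1.]])
    p=cv2.undistortPoints(np.array([[uv]],float),K,np.array([s["k1"],0,0,0.]))[0,0]
    T=np.array(s["cam_to_world"]); d=T[:3,:3]@np.array([p[0],p[1],1]); return T[:3,3],d
def at_z(s,uv,z):
    o,d=ray(s,uv); return o+d*(z-o[2])/d[2]
def proj(s,P):
    T=np.array(s["cam_to_world"]); q=T[:3,:3].T@(np.array(P)-T[:3,3]); a=q[:2]/q[2]; a=a*(1+s["k1"]*(a@a))
    return np.array([s["fx"]*a[0]+s["cx"],s["fy"]*a[1]+s["cy"]])
def save(n,im): cv2.imwrite("pics/"+n+".png",im)
E
python3 - <<'E'
from h import *
t=snapshot("top"); s=snapshot("scene"); 
for n,p in(("top",t),("scene",s)):
    print(n,np.round(p["cam_to_world"],2).tolist())
    for k in("red_clip_grip","blue_unit_ring","beige_unit_ring","yellow_clip_grip","meter","paste_tin"):
        print(k,[(np.round(d["uv"]).tolist(),round(d["confidence"],2),np.round(at_z(p,d["uv"],.08 if "ring" in k else .03)[:2],3).tolist()) for d in look_for(p,k)])
save("both",cv2.resize(np.vstack([t["pixels"],s["pixels"]]),(480,600)))
save("top",t["pixels"]);save("scene",s["pixels"])
E
```

```text
pics
top [[-0.01, -0.99, 0.12, 0.41], [-1.0, 0.01, 0.0, -0.02], [-0.0, -0.12, -0.99, 1.13], [0.0, 0.0, 0.0, 1.0]]
red_clip_grip [([353.0, 274.0], 0.79, [0.35, -0.091]), ([274.0, 266.0], 0.7, [0.375, 0.138]), ([218.0, 286.0], 0.68, [0.32, 0.298]), ([315.0, 228.0], 0.65, [0.485, 0.018])]
blue_unit_ring [([391.0, 189.0], 0.95, [0.59, -0.2])]
beige_unit_ring [([246.0, 200.0], 0.61, [0.561, 0.211])]
yellow_clip_grip [([321.0, 156.0], 0.58, [0.699, -0.002])]
meter [([482.0, 187.0], 0.88, [0.6, -0.476])]
paste_tin [([160.0, 194.0], 0.78, [0.588, 0.478])]
scene [[0.86, 0.26, -0.44, 1.27], [0.52, -0.45, 0.73, -1.18], [-0.01, -0.85, -0.52, 0.93], [0.0, 0.0, 0.0, 1.0]]
red_clip_grip [([262.0, 208.0], 0.75, [0.379, -0.14]), ([304.0, 201.0], 0.64, [0.487, -0.022]), ([252.0, 289.0], 0.64, [0.616, -0.492]), ([307.0, 165.0], 0.61, [0.339, 0.233]), ([303.0, 181.0], 0.53, [0.399, 0.105])]
blue_unit_ring [([300.0, 237.0], 0.92, [0.636, -0.267])]
beige_unit_ring [([353.0, 178.0], 0.67, [0.605, 0.151])]
yellow_clip_grip [([352.0, 218.0], 0.86, [0.696, -0.029]), ([305.0, 204.0], 0.46, [0.5, -0.032])]
meter [([252.0, 288.0], 0.63, [0.612, -0.489]), ([307.0, 201.0], 0.33, [0.496, -0.016])]
paste_tin [([383.0, 159.0], 0.6, [0.602, 0.45])]
```

View pics/top.png

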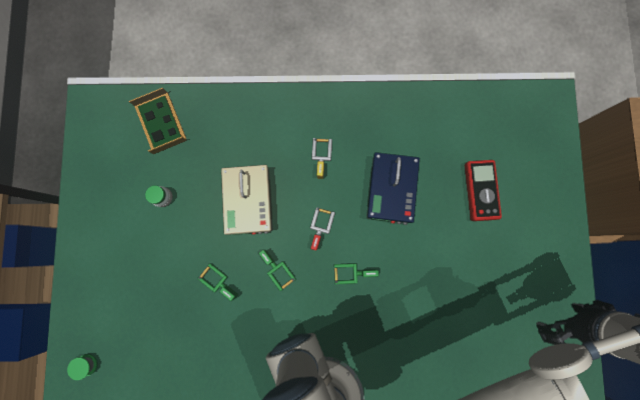

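View pics/scene.png

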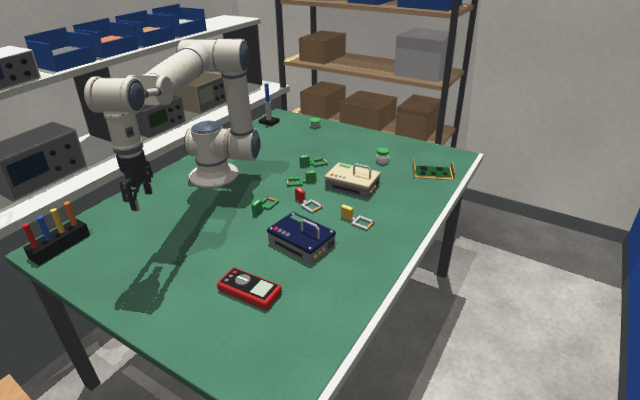

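The top view shows several hook-shaped things:
- Three green hooks at about (215,280), (276,269) and (355,273). These are look-alikes.
- A yellow-tagged hook at (321,160).
- A red-tagged hook with tag at (316,240) and mouth at (323,210). This is the only red tag, so it fits.

The dark blue unit is at (393,188) with its ring at (396,170). I'll confirm both with the wrist camera.

```bash
cat >> h.py <<'E'
def R(yaw,flip=False):
    c,s=np.cos(yaw),np.sin(yaw); x=np.array([c,s,0]); z=np.array([0,0,-1.])
    if flip: x=-x
    return np.stack([x,np.cross(z,x),z],1)
E
python3 - <<'E'
from h import *
print(np.round(telemetry.get_tool_rot(),2).tolist(), telemetry.get_clock())
for f in(0,1):
  for p,y in(((.47,0,.3),-.29),((.5,-.19,.3),-.05)):
    q=ctrl.ik(p,R(y,f)); print(f,None if q is None else np.round(q,2))
w=snapshot("wrist");T=np.array(w["cam_to_world"])
Rt=np.array(telemetry.get_tool_rot()); print("cam in tool",np.round(Rt.T@(T[:3,3]-telemetry.get_tcp_pos()),3),np.round(Rt.T@T[:3,:3],2).tolist(),w["fx"])
E
```

```text
[[0.9, 0.44, 0.0], [0.44, -0.9, -0.0], [0.0, 0.0, -1.0]] 0.7
0 [-0.07 -0.23  1.41 -0.    1.96  1.79]
0 [-0.43 -0.06  1.26 -0.    1.94  1.19]
1 [-0.07 -0.23  1.41 -0.    1.96 -1.35]
1 [-0.43 -0.06  1.26 -0.    1.94 -1.95]
cam in tool [ 0.08  -0.    -0.143] [[-0.0, -0.95, -0.31], [1.0, -0.0, 0.0], [-0.0, -0.31, 0.95]] 300.99323051326064
```

Run:
```python
from h import *
import pickle
ims=[]
for n,p,y in(("ring",(.6,-.2,.28),-.1),("clip",(.54,-.0,.25),-.29)):
    ctrl.movep(p,R(y)); ctrl.dwell(.2); w=snapshot("wrist")
    pickle.dump(w,open(n+".pkl","wb")); ims.append(w["pixels"])
    for k in("red_clip_grip","red_clip_mouth","blue_unit_ring"):
        for f in(look_for,):
            print(n,k,[(np.round(d["uv"],1).tolist(),round(d["confidence"],2)) for d in f(w,k)])
save("wr",ims[0]);save("wc",ims[1]); print(telemetry.get_clock())
```

```text
ring red_clip_grip [([33.1, 344.9], 0.92), ([278.8, 310.8], 0.85), ([188.0, 240.5], 0.84), ([107.3, 307.9], 0.76)]
ring red_clip_mouth [([35.2, 343.9], 0.87), ([272.7, 315.5], 0.8), ([105.6, 306.9], 0.6), ([186.1, 242.4], 0.58)]
ring blue_unit_ring [([328.4, 152.1], 0.69)]
clip red_clip_grip [([324.2, 200.7], 0.96), ([439.3, 263.2], 0.6)]
clip red_clip_mouth [([439.6, 262.6], 0.89), ([256.5, 297.0], 0.81), ([324.3, 201.5], 0.66)]
clip blue_unit_ring [([489.6, 72.8], 0.95)]
4.15
```

View pics/wr.png

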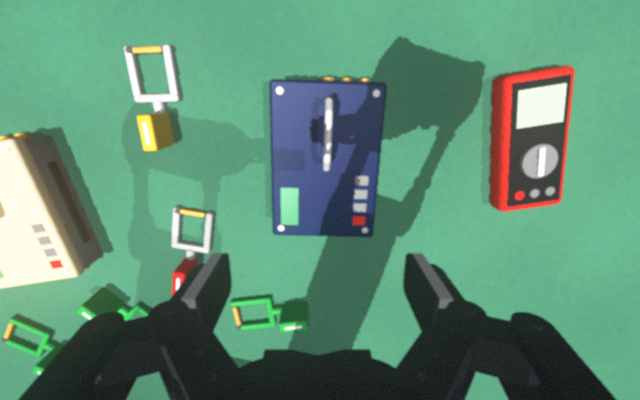

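View pics/wc.png

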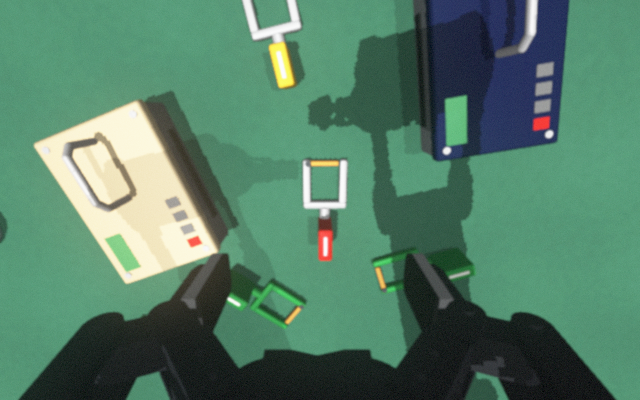

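The ring view shows the blue lid with corners at about (272,82)–(372,236) and the ring running from (328,97) at the far end to (327,170) at the near bar. The clip view confirms the red-tagged hook: tag at (325,243), frame (303–347, 160–208), brass gate at (324,162). The other hooks in view are green or yellow.

```bash
cat > m.py <<'E'
from h import *
import pickle
def comp(m,uv,k=5):
    m=cv2.morphologyEx(m.astype(np.uint8),cv2.MORPH_CLOSE,np.ones((k,k)))
    cs,_=cv2.findContours(m,cv2.RETR_EXTERNAL,cv2.CHAIN_APPROX_NONE)
    return min(cs,key=lambda c:-cv2.pointPolygonTest(c,uv,True) if len(c)>20 else 1e9)
def rect(w,c,z):
    P=np.array([at_z(w,p[0],z)[:2] for p in c])
    (cx,cy),(a,b),an=cv2.minAreaRect((P*1000).astype(np.float32)); an=np.radians(an)
    return np.array([cx,cy])/1000,a,b,[np.degrees((an+k*np.pi/2+np.pi/4)%(np.pi/2)-np.pi/4) for k in(0,)][0]
w=pickle.load(open("clip.pkl","rb")); h=cv2.cvtColor(w["pixels"],cv2.COLOR_BGR2HSV).astype(int)
m=(h[...,1]<60)&(h[...,2]>150)|((h[...,0]>10)&(h[...,0]<25)&(h[...,2]>150)); m[:155]=0;m[211:]=0;m[:,:295]=0;m[:,356:]=0
c=comp(m,(325,185),9); print("frame",rect(w,c,.010))
red=((h[...,0]<6)|(h[...,0]>174))&(h[...,1]>100)&(h[...,2]>60); red[:210]=0;red[265:]=0;red[:,300:350]|=False;red[:,:300]=0;red[:,350:]=0
c=comp(red,(325,243)); print("tag px",cv2.boundingRect(c)); print("tag z.05",rect(w,c,.05))
w=pickle.load(open("ring.pkl","rb")); h=cv2.cvtColor(w["pixels"],cv2.COLOR_BGR2HSV).astype(int)
bl=(h[...,0]>105)&(h[...,0]<130)&(h[...,1]>110); bl[:75]=0; bl[250:]=0
c=comp(bl,(320,200),15); print("lid",rect(w,c,.06),cv2.boundingRect(c))
for uv in((327,170),(328,97)): print("bar px",uv,at_z(w,uv,.109)[:2],at_z(w,uv,.06)[:2])
for uv in((280,90),(376,93),(280,229),(365,230)): print("screw",at_z(w,uv,.06)[:2])
E
python3 m.py
python3 - <<'E'
import sys; sys.path.insert(0,'.')
import pickle,cv2,numpy as np
a=pickle.load(open("ring.pkl","rb"))["pixels"][70:245,255:400]; b=pickle.load(open("clip.pkl","rb"))["pixels"][150:325,270:415]
cv2.imwrite("pics/crop.png",cv2.resize(np.hstack([a,b]),None,fx=2.7,fy=2.7,interpolation=cv2.INTER_CUBIC))
E
```

```text
frame (array([ 0.50845901, -0.00170554]), 59.42266845703125, 68.85873413085938, np.float64(-16.852684020996087))
tag px (318, 219, 15, 42)
tag z.05 (array([0.45126706, 0.01494967]), 17.520278930664062, 57.15058517456055, np.float64(-15.826683044433592))
lid (array([ 0.601492  , -0.21109111]), 129.9210662841797, 189.6119842529297, np.float64(-7.388664245605469)) (272, 81, 113, 155)
bar px (327, 170) [ 0.60529686 -0.21216786] [ 0.59373497 -0.21270079]
bar px (328, 97) [ 0.67882292 -0.21986062] [ 0.67873979 -0.22159454]
screw [ 0.6917775  -0.16799324]
screw [ 0.67750179 -0.27641958]
screw [ 0.52092542 -0.14399064]
screw [ 0.50816137 -0.25514624]
```

View pics/crop.png

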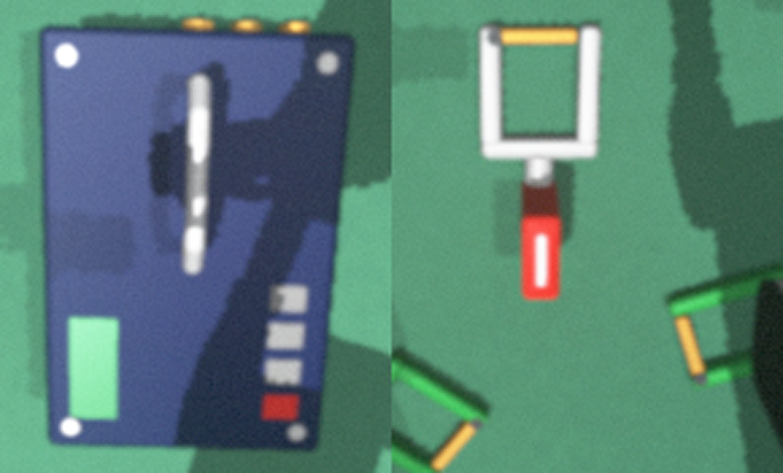

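```bash
cat >> h.py <<'E'
TAG=np.array([.4432,.0177]); YT=np.radians(-16.5); BAR=np.array([.607,-.2119]); YB=np.radians(-7.4)
def ring_pose(ahead,left,z):  # TCP so that bar is `ahead` of tag centre, hook shifted `left`
    c,s=np.cos(YB),np.sin(YB); return np.r_[BAR-ahead*np.array([c,s])+left*np.array([-s,c]),z]
E
python3 - <<'E'
from h import *
import pickle
ctrl.movep(np.r_[TAG,.10],R(YT)); ctrl.move_l(np.r_[TAG,.012],max_speed=.1,threshold=15)
print(telemetry.get_tcp_pos()); ctrl.grab(80); print(telemetry.get_grip_width(),telemetry.get_grip_force())
ctrl.move_l(np.r_[TAG,.15]); print(telemetry.get_grip_width(),telemetry.get_ft_force())
ctrl.move_l(ring_pose(.128,.004,.15),max_speed=.2,ori=R(YB)); ctrl.move_l(ring_pose(.128,.004,.085)); ctrl.dwell(.2)
w=snapshot("wrist"); pickle.dump(w,open("pre.pkl","wb"))
print(telemetry.get_tcp_pos(),telemetry.get_clock(),proj(w,[*BAR,.0825]))
save("pre",cv2.resize(w["pixels"][0:300,160:500],None,fx=2,fy=2))
E
```

```text
[0.44377979 0.01768578 0.01280567]
0.19815234114701308 78.13817739486694
0.20456541633253922 [ 0.53652989 -0.61031801 -1.62739597]
[ 0.48121764 -0.19171809  0.08636724] 9.6667 [326.42033484 -21.58416371]
```

View pics/pre.png

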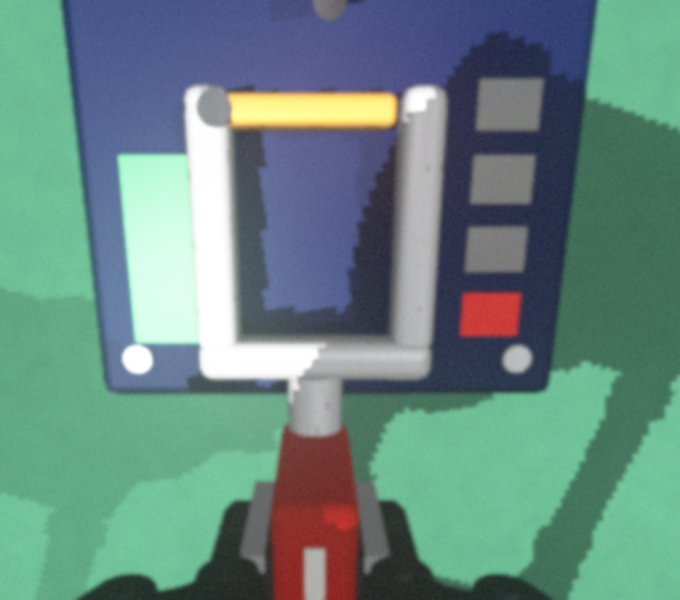

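The crop shows the hook held straight: gate at about (313,110), bar foot at about (330,8), 3–4 mm to the hook's −y side, as wanted. Next I lower and push.

Run:
```python
from h import *
import pickle
F0=np.array(telemetry.get_ft_force())
print(ctrl.move_l(ring_pose(.128,.004,.0735),max_speed=.05,threshold=8),telemetry.get_tcp_pos(),telemetry.get_ft_force()-F0)
for a in(.095,.08,.07,.06,.053):
    hit=ctrl.move_l(ring_pose(a,.004,.0735),max_speed=.05,threshold=25)
    p=np.array(telemetry.get_tcp_pos()); print(a,hit,p,round((BAR-p[:2])@[np.cos(YB),np.sin(YB)],4),np.round(telemetry.get_ft_force()-F0,1),telemetry.get_grip_width())
    if hit: break
ctrl.dwell(.2); w=snapshot("wrist"); pickle.dump(w,open("in.pkl","wb")); print(telemetry.get_clock())
save("in",cv2.resize(w["pixels"][0:300,160:500],None,fx=2,fy=2))
```

```text
False [ 0.48026973 -0.19131114  0.07293468] [ 0.96161926  0.72593674 -0.26389072]
0.095 False [ 0.51296551 -0.19538232  0.0730501 ] 0.0954 [-2.3  1.7 -2.3] 0.20045520290453403
0.08 False [ 0.52868877 -0.19710646  0.07350552] 0.0796 [-0.6  4.2 -1. ] 0.20218175570976402
0.07 False [ 0.53881358 -0.19859266  0.07362649] 0.0693 [-1.3  3.9 -0.2] 0.20051958076055074
0.06 False [ 0.5484618  -0.20084936  0.07375331] 0.0595 [-0.3  1.2 -0.4] 0.20398145026039308
0.053 False [ 0.55519364 -0.20127391  0.07348709] 0.0527 [0.2 0.2 0.9] 0.19776038814084282
12.55
```

View pics/in.png

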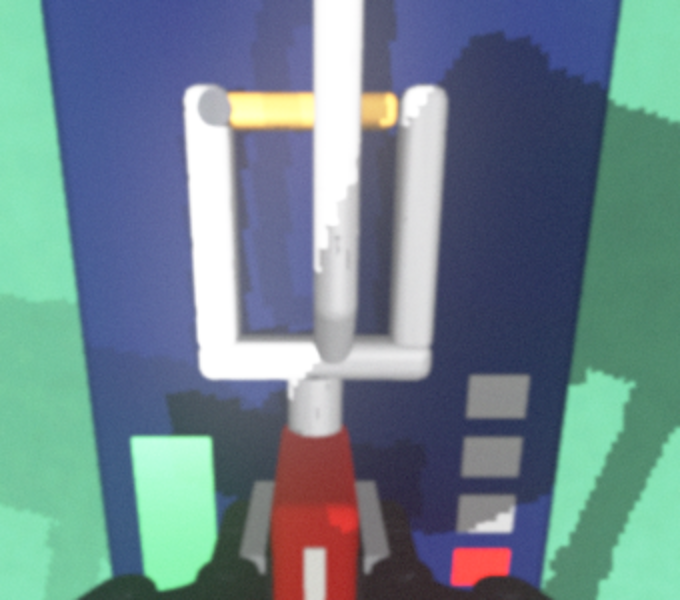

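The ring bar passes down inside the frame, its foot near (333,350), and the gate at (313,110) is straight across, so it is shut. Next I set the hook down, release, retreat and check.

Run:
```python
from h import *
print(ctrl.move_l(ring_pose(.056,.004,.0725),max_speed=.03,threshold=6),telemetry.get_tcp_pos()); 
p=np.array(telemetry.get_tcp_pos()); ctrl.let_go(); ctrl.dwell(.2)
ctrl.move_l(np.r_[p[:2],.17],max_speed=.1); ctrl.move_l(ring_pose(.03,.0,.25)); ctrl.dwell(.3)
w=snapshot("wrist"); t=telemetry.get_clock(); print(t,telemetry.get_grip_width())
save("fin",cv2.resize(w["pixels"][0:300,160:500],None,fx=2,fy=2))
```

```text
False [ 0.5517688  -0.20067232  0.07248228]
15.8583 0.9966748054564534
```

View pics/fin.png

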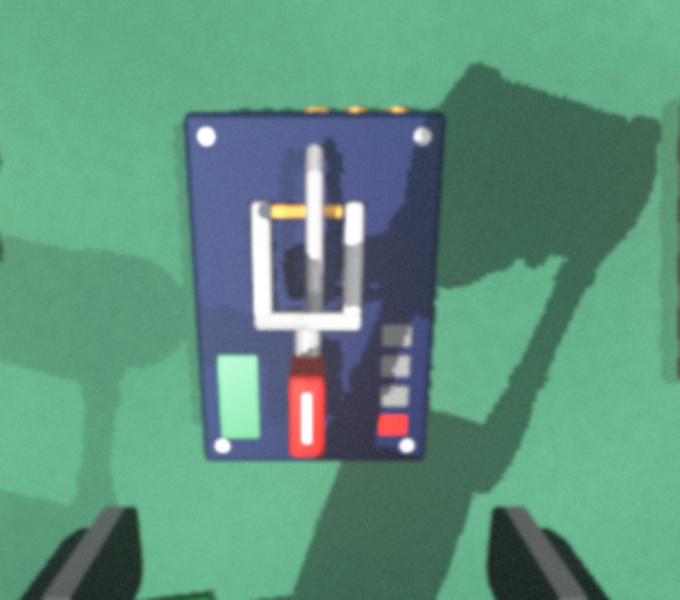

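The hook lies flat on the blue lid with its tag at about (307,415), the near bar is inside the frame at about (313,305), the gate at (305,211) is shut, and the gripper is clear.

```bash
python3 -c "
from h import *
print(ctrl.job_done())"
```

```text
the job is handed in; nothing more can be done
None
```

The red-tagged hook is clipped on the near bar of the dark blue instrument's D-ring, gate shut, lying flat on the lid and released; the job was handed in at about 16 s on the robot clock, and no verdict came back.

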